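# Fit and lock the toothed divider in a dental case tray, then load the two models

### The arm

A 6-joint arm with a two-finger parallel gripper is mounted at the origin on a cart in front of the work surface, level with it; the furniture and walls round the work are solid. World frame = base frame: x ahead of the robot, y to its left, z up, the work surface at z = 0. Lengths are in m, angles in degrees, forces in N, time in s.
With the tool pointing down it reaches from about 0.325 to 0.85 m from the base axis. Payload 15.5 kg.
Tool frame: the origin (TCP) lies midway between the tips of the shut fingers; the grasp point (between the pads) lies 19 mm behind it; z points along the fingers, y is the line along which they close (so a half turn about z gives the same grasp; the last joint's range is limited). The gripper opens to 91 mm and grips with 3 to 60 N. Pads are 32 mm wide; open, the fingers measure 118 mm over their backs; the gripper's body (76 mm by 178 mm) begins 60 mm behind the grasp point.
Start: joints at [59.33, 28.281, 77.091, -0, 74.628, -5.472], TCP at [0.266, 0.566, 0.214] pointing down, gripper open.
Joint ranges: [-166.48, 166.48], [-47.26, 123.95], [12.59, 153.08], [-70.14, 250.14], [6.76, 159.57], [-176.63, 176.63]. Speed limits (degrees/s): [108.29, 108.29, 147.25, 172.46, 172.46, 172.46].

### API

Orientations are given as a 3x3 rotation matrix whose columns are the frame's x, y, z axes.
In Python, from bench import ctrl gives the robot as it stands. The module is installed in compiled form; this text tells all that it offers. Calls block until the motion is done:
- ctrl.goto(position, orientation): joint-space move of the TCP to a pose.
- ctrl.move_l(position, vel=0.15, ori=None, contact_N=None): straight line of the TCP; ori=None keeps the orientation; vel is the mean speed in m/s. With contact_N (N) it stops when the force on the tool has changed by that much, and returns True; else False.
- ctrl.movej(angles): joint-space move.
- ctrl.command_gripper(opening): opening from 0.0 (shut) to 1.0 (fully open); the grip force is fixed at half the most; returns when the fingers have stopped.
- ctrl.sleep(seconds).
- ctrl.ik(position, orientation): joint angles nearest the present ones, or None.
- ctrl.read_camera(name): name is "scene" or "side" or "wrist"; returns the picture (480x640x3 uint8, blue, green, red); there is no depth.
- ctrl.camera_params(name): a dict with "fx", "fy", "cx", "cy" (pixels), "pose" (4x4, takes a point from camera to world coordinates); the wrist camera has in their place "T_tool_cam" (4x4, takes a point from camera to tool coordinates, whose origin is the TCP and whose axes are the flange's). Camera axes: x right, y up, looking along -z (the intrinsics and any distortion apply to the point x, -y, -z); pixel columns grow to the right and rows downward; lengths in m; the calibration is good to about 2 mm. A picture is of the moment at which its call begins: read the wrist's pose just before it. camera_params takes no time and is no camera call.
A pose or a line that the arm cannot do raises ctrl.MotionError and nothing moves.
- ctrl.sign_off(): hands the job in; it is judged then, once.
Readings, each from a call of its own:
- ctrl.current_t(): time.
- ctrl.current_q(): joint angles.
- ctrl.current_dq(): joint speeds.
- ctrl.current_effort(): joint torques, N m.
- ctrl.current_tool_pos(): TCP position.
- ctrl.current_eef_rot(): TCP orientation.
- ctrl.current_contact_force(): force on the tool from outside, world axes, zero at the start.
- ctrl.current_wrist_torque(): the same for the moment, N m.
- ctrl.current_grip_width(): opening from 0.0 (shut) to 1.0 (fully open).
- ctrl.current_grasp_force(): force on a finger pad.
Only numpy, scipy, OpenCV 4.12 (cv2) and the standard library are available. Lean on these libraries where they do the work, as an engineer would, in place of code of your own. Each camera call takes 0.05 s, during which the arm holds its last target. There are 200 camera calls.

### The job

Make the case tray ready for delivery: lower the blue toothed divider into the slotted rail down the middle of the tray so that every tooth is in its slot and it sits fully home, then slide the red-knobbed bolt all the way toward you over the divider's end to lock it. Only once it is locked, set the pink dental model upright in the middle of the pink mat and the white dental model upright in the middle of the white mat, placing them gently rather than dropping them, and leave the other things on the worktop where they are.

Things in the scene. Friction and masses are not known exactly. Their poses are not given: they have to be found in the camera images.
- tray: Fixed low aluminium tray, 156 (x) by 236 (y) mm, floor 6 mm, rim 5 mm thick and 16 mm high. Origin: centre of its underside, on the worktop; x away from the robot, y to its left (yaw within 0.15 rad). A grey slotted rail 126 mm long, 34 mm wide, top 26 mm up, runs along x through its centre. On the far edge, x = 75 to 119 mm, a dark bolt guide 46 mm wide, 49 mm high
- tray_seat (a point): Centre of the top face of the slotted rail, 26 mm above the worktop; axes as the tray. Six slots in a row at x = -45, -27, -9, 9, 27, 45 mm, each 10.5 (x) by 16.5 (y) mm, chamfered mouth, 20 mm deep. Seated, the divider's origin lies 18 mm below this point, its x axis along the tray's, either way round
- divider: Loose blue toothed divider, about 120 g, standing on its teeth. Origin: centre of the plane of the tooth tips; x along its length, z up. Teeth at x = -45, -27, -9, 9, 27, 45 mm, 8 (x) by 14 (y) mm, 18 mm long; spine 124 mm long, 18 mm wide, z = 18 to 28 mm; grip fin 70 mm long (x), 10 mm thick (y), up to z = 61 mm. Symmetrical: fits either way round
- bolt (a joint): Slide of the locking bolt along the tray's -x (toward the robot), m: 0 drawn back away from the robot, 0.035 fully home over the divider's far end. Starts at 0 to 0.008, clear of the divider's path. Friction about 1.5 N; stays where left. Its 8 mm thick tongue runs 2 mm above the spine of a fully seated divider and strikes one that is not
- bolt_knob (a point): On the bolt's upright red knob, at its axis, 66 mm above the worktop; the knob is 14 by 14 mm and stands from 46 to 78 mm above the worktop. Axes as the tray; when the bolt is fully home the knob is at x = 79 mm from the tray centre
- mat_pink: Pink mat on the tray floor on one side of the rail, 100 (x) by 76 (y) by 2 mm, fixed; which side varies. Origin: centre of its underside, 6 mm above the worktop; its top is 8 mm above the worktop
- mat_white: White mat on the tray floor on the other side of the rail, same size and origin as the pink one
- model_pink: Loose pink dental stone model of one jaw with teeth on top, 55 (x) by 69 (y) by 38 mm, 110 g. Origin: centre of its flat underside, z up. Take it by the lower half of its sides, across x
- model_white: Loose white dental stone model of one jaw with teeth on top, 45 (x) by 56 (y) by 33 mm, 110 g. Origin: centre of its flat underside, z up. Take it by the lower half of its sides, across x
- model_tan: Bystander: tan dental model, 53 by 66 by 30 mm, behind the tray. Origin: centre of its underside
- bur_stand: Bystander: small white block with burs standing in it, 34 by 74 by 46 mm, behind the tray. Origin: centre of its underside
- bottle: Bystander: brown bottle with white cap, 42 mm across, 98 mm tall. Origin: centre of its underside
- cup: Bystander: small pale cup, 48 mm across, 30 mm tall. Origin: centre of its underside
- plier: Bystander: blue-handled pliers lying flat, 53 by 131 by 11 mm. Origin: centre of its underside

How it is judged:
By the outcome, as a careful person would: the job done as asked, in the order asked, and still so for the second after the job is handed in, with the robot touching nothing.
It also fails if it takes over 72 s, if anything falls off the work surface, if the arm or the gripper's body presses on something with over 40 N, if the wrist force passes 120 N, or if a joint passes its speed limit or range.

## Working session

There is one attempt and no reset: what is moved stays moved. The work goes in short steps, each a Python script; the robot and the scene stay as the last script left them, time stands still between calls to the robot, and variables do not carry over. Pictures are saved under pics/ and viewed, at most 10 in all, crops included, and the job is handed in when it is done.

```bash
mkdir -p pics
python3 - <<'E'
from bench import ctrl
import cv2, numpy as np
np.set_printoptions(precision=4,suppress=True)
for n in ("scene","side","wrist"):
    im=ctrl.read_camera(n); cv2.imwrite(f"pics/{n}0.png",im)
    p=ctrl.camera_params(n); print(n,p)
print(ctrl.current_eef_rot(),ctrl.current_t())
E
```

```text
scene {'fx': 464.1755092180929, 'fy': 464.1755092180929, 'cx': 309.8465373149804, 'cy': 238.73360389356503, 'pose': array([[-0.7764,  0.2638, -0.5724,  0.0979],
       [-0.6297, -0.2858,  0.7224,  0.5914],
       [ 0.027 ,  0.9213,  0.388 ,  0.4265],
       [ 0.    ,  0.    ,  0.    ,  1.    ]])}
side {'fx': 612.1546695386687, 'fy': 612.1546695386687, 'cx': 318.4310495904419, 'cy': 244.4661391265323, 'pose': array([[ 0.0329,  0.846 , -0.5322, -0.0558],
       [-0.9995,  0.026 , -0.0205, -0.0501],
       [-0.0035,  0.5326,  0.8464,  1.1275],
       [ 0.    ,  0.    ,  0.    ,  1.    ]])}
wrist {'fx': 332.5600889496048, 'fy': 332.5600889496048, 'cx': 321.4091026564431, 'cy': 241.24702392356716, 'T_tool_cam': array([[ 0.0005,  0.9604,  0.2785,  0.0789],
       [ 1.    , -0.0002, -0.0011, -0.0003],
       [-0.001 ,  0.2785, -0.9604, -0.1712],
       [ 0.    ,  0.    ,  0.    ,  1.    ]])}
[[-0.9048  0.4257 -0.0005]
 [ 0.4257  0.9048 -0.0008]
 [ 0.0001 -0.0009 -1.    ]] 0.15
```

View pics/scene0.png

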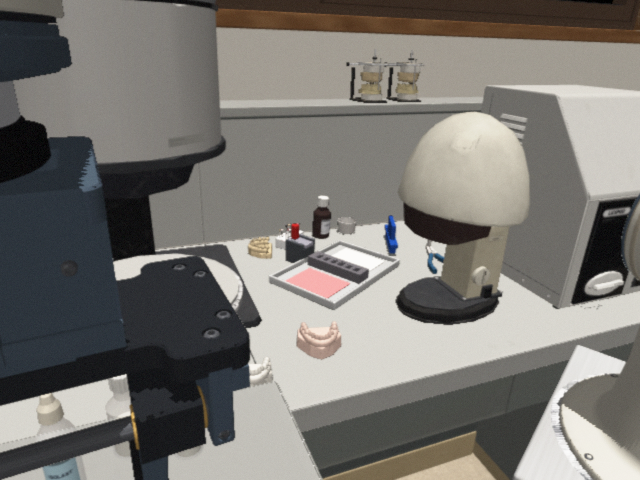

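View pics/side0.png

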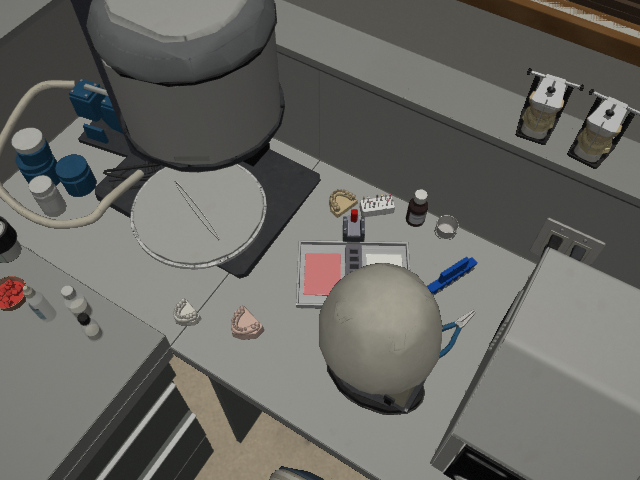

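The scene view shows the tray at about (337,272), with the pink mat on the robot's left. The divider is at (391,235), the pink model at (319,340), the white model at (258,372), and a dome lamp at (465,200) standing near the tray. In the side view the tray is at (354,275), the knob at (354,214), the divider at (452,275), the pink model at (246,322), the white model at (185,312) and the dome at (380,330). I'll localise them now.

```bash
cat > h.py <<'E'
from bench import ctrl
import cv2, numpy as np
np.set_printoptions(precision=4,suppress=True)
def campose(n):
    p=ctrl.camera_params(n)
    if n!="wrist": return p,p["pose"]
    T=np.eye(4);T[:3,:3]=ctrl.current_eef_rot();T[:3,3]=ctrl.current_tool_pos()
    return p,T@p["T_tool_cam"]
def ray(pc,px):
    p,T=pc
    d=np.array([(px[0]-p["cx"])/p["fx"],-(px[1]-p["cy"])/p["fy"],-1.])
    return T[:3,3],T[:3,:3]@d
def onz(pc,px,z):
    o,d=ray(pc,px); return o+d*(z-o[2])/d[2]
def tri(a,pa,b,pb):
    o1,d1=ray(a,pa);o2,d2=ray(b,pb)
    s=np.linalg.lstsq(np.c_[d1,-d2],o2-o1,rcond=None)[0]
    A=o1+s[0]*d1;B=o2+s[1]*d2
    return (A+B)/2,np.linalg.norm(A-B)
def proj(pc,P):
    p,T=pc; c=T[:3,:3].T@(np.asarray(P)-T[:3,3])
    return np.array([p["cx"]-p["fx"]*c[0]/c[2],p["cy"]+p["fy"]*c[1]/c[2]])
E
python3 - <<'E'
from h import *
S=campose("side");C=campose("scene")
for n,px,z in [("trayTL",(300,242),.016),("trayTR",(409,242),.016),("trayBL",(298,306),.016),("knobtop",(354,210),.078),("divider L",(476,262),.061),("divider R",(430,290),.061),("pink",(246,322),.02),("white",(185,312),.016),("tan",(343,202),.015),("burs",(378,205),.04),("bottle",(418,195),.098),("cup",(447,225),.03),("plier tip",(473,313),.005),("plier handle",(440,357),.005),("lampbase low",(385,412),0.0),("pressR",(318,181),0),("press low",(240,275),0)]:
    print(n,onz(S,px,z))
for n,px,z in [("lampbase L",(397,300),0),("lampbase R",(503,292),0),("base near",(440,320),0),("pink",(319,340),.02),("white",(258,372),.016),("knobtop",(295,226),.078)]:
    print("sc",n,onz(C,px,z))
print(tri(S,(380,330),C,(467,175)))
hsv=lambda f:cv2.cvtColor(cv2.imread(f),cv2.COLOR_BGR2HSV)
E
```

```text
trayTL [0.6481 0.0166 0.016 ]
trayTR [ 0.6553 -0.2176  0.016 ]
trayBL [0.4951 0.0131 0.016 ]
knobtop [ 0.6918 -0.0966  0.078 ]
divider L [ 0.5827 -0.3438  0.061 ]
divider R [ 0.5158 -0.2469  0.061 ]
pink [0.4548 0.1141 0.02  ]
white [0.4747 0.2392 0.016 ]
tan [ 0.7579 -0.0746  0.015 ]
burs [ 0.7339 -0.1507  0.04  ]
bottle [ 0.7201 -0.2294  0.098 ]
cup [ 0.6924 -0.2995  0.03  ]
plier tip [ 0.4959 -0.3408  0.005 ]
plier handle [ 0.3994 -0.2673  0.005 ]
lampbase low [ 0.2898 -0.1584  0.    ]
pressR [ 0.8275 -0.0161  0.    ]
press low [0.5719 0.1401 0.    ]
sc lampbase L [ 0.4291 -0.0874  0.    ]
sc lampbase R [ 0.2916 -0.2499  0.    ]
sc base near [ 0.3408 -0.077   0.    ]
sc pink [0.443  0.1268 0.02  ]
sc white [0.4633 0.2344 0.016 ]
sc knobtop [ 0.6774 -0.0893  0.078 ]
(array([ 0.3505, -0.1303,  0.2386]), np.float64(0.0068578951417124345))
```

View pics/wrist0.png

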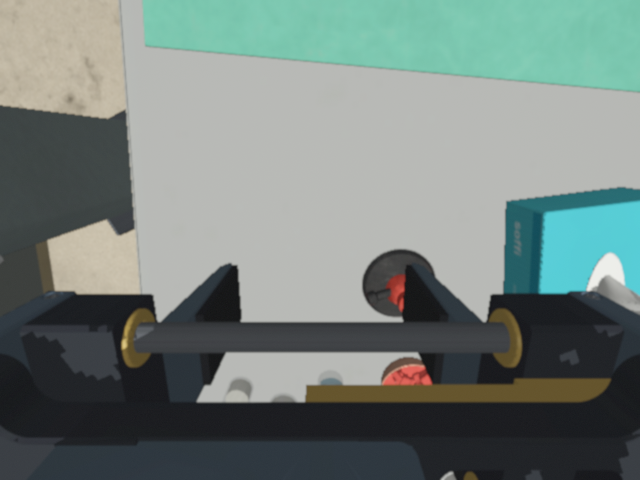

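The wrist camera sees the side cart, and its lower half is the gripper itself. The dome lamp is at about (0.35,-0.13), so I'll check forearm clearance with a fitted arm model, and refine the dome and object outlines.

Run:
```python
from h import *
def R(a):
    a=np.radians(a);x=np.array([np.cos(a),np.sin(a),0]);z=np.array([0,0,-1.]);return np.c_[x,np.cross(z,x),z]
rows=[];rhs=[];q0=None
for r in np.linspace(.36,.8,8):
  for z in (.05,.2,.35):
    for az in (-20,):
        P=[r*np.cos(np.radians(az)),r*np.sin(np.radians(az)),z]
        q=ctrl.ik(P,R(0))
        if q is None: print("none",r,z);continue
        q=np.array(q); a=np.radians(q[1]);b=np.radians(q[1]+q[2])
        rows+=[[1,0,np.sin(a),np.sin(b),np.cos(b)],[0,1,np.cos(a),np.cos(b),-np.sin(b)]];rhs+=[r,z]
        if z==.2 : print(r,q)
s=np.linalg.lstsq(np.array(rows),np.array(rhs),rcond=None); print(s[0],s[1])
# heights for TCP poses
S=campose("side");C=campose("scene")
o,d=ray(C,(472,113)); k=np.hypot(.35-.098,-.13-.591)/np.hypot(*d[:2]); print("dome top z",o+k*d)
for px in [(400,190),(530,200),(405,230),(520,235)]:
    o,d=ray(C,px);k=.764/np.hypot(*d[:2]);print("sc",px,o+k*d)
for px in [(380,263),(380,395),(319,330),(442,330)]: print("sd",px,onz(S,px,.2))
# blue divider mask in side
im=cv2.imread("pics/side0.png").astype(int)
m=((im[...,0]>130)&(im[...,2]<70)&(im[...,1]<110)).astype(np.uint8);m[:, :400]=0;m[340:]=0
ys,xs=np.nonzero(m);print(len(xs),cv2.minAreaRect(np.c_[xs,ys].astype(np.float32)))
```

```text
0.36 [-29.5295   7.8902 112.2739  -0.      59.8359  60.4705]
0.4228571428571428 [-28.1026  13.0969 105.0343  -0.      61.8688  61.8974]
0.4857142857142857 [-27.0483  18.0842  97.2909  -0.      64.6249  62.9517]
0.5485714285714286 [-26.2373  22.9905  89.0132  -0.      67.9963  63.7627]
0.6114285714285714 [-25.5939  27.9334  80.1172  -0.      71.9494  64.4061]
0.6742857142857143 [-25.071   33.0328  70.4493  -0.      76.5179  64.929 ]
0.7371428571428571 [-24.6376  38.4387  59.7416  -0.      81.8197  65.3624]
0.8 [-24.2725  44.3853  47.4939  -0.      88.1208  65.7275]
[ 0.0047 -0.0949  0.594   0.3838  0.1167] [0.]
dome top z [ 0.36   -0.126   0.3358]
sc (400, 190) [ 0.447  -0.0882  0.2043]
sc (530, 200) [ 0.2595 -0.1553  0.2133]
sc (405, 230) [ 0.433  -0.0952  0.134 ]
sc (520, 235) [ 0.2627 -0.1546  0.1544]
sd (380, 263) [ 0.4922 -0.137   0.2   ]
sd (380, 395) [ 0.2548 -0.1322  0.2   ]
sd (319, 330) [ 0.3612 -0.0341  0.2   ]
sd (442, 330) [ 0.3675 -0.2363  0.2   ]
291 ((450.66607666015625, 272.7170104980469), (10.815923690795898, 54.1634635925293), 56.97613525390625)
```

```bash
cat >> h.py <<'E'
def R(a):
    a=np.radians(a);x=np.array([np.cos(a),np.sin(a),0]);z=np.array([0,0,-1.]);return np.c_[x,np.cross(z,x),z]
import json
def shot(name):
    pc=campose("wrist");im=ctrl.read_camera("wrist");cv2.imwrite(f"pics/{name}.png",im)
    np.savez(f"pics/{name}.npz",T=pc[1]);return pc,im
def load(name):
    return (ctrl.camera_params("wrist"),np.load(f"pics/{name}.npz")["T"]),cv2.imread(f"pics/{name}.png")
E
python3 - <<'E'
from h import *
f=lambda:print(ctrl.current_t(),ctrl.current_tool_pos())
ctrl.goto([.37,.17,.30],R(0)); ctrl.sleep(.3); shot("models");f()
ctrl.goto([.46,-.09,.30],R(2)); ctrl.sleep(.3); shot("tray0");f()
ctrl.goto([.49,-.21,.30],R(-55)); ctrl.sleep(.3); shot("div");f()
a=[cv2.imread(f"pics/{n}.png")[:330] for n in ("models","tray0","div")]
c=np.full((660,1280,3),0,np.uint8);c[:330,:640]=a[0];c[:330,640:]=a[1];c[330:,:640]=a[2]
cv2.imwrite("pics/comb.png",cv2.resize(c,(800,412),interpolation=cv2.INTER_AREA))
E
```

```text
2.2667 [0.37   0.1702 0.2999]
3.6833 [ 0.46   -0.0894  0.3001]
4.85 [ 0.49   -0.2096  0.3001]
```

View pics/comb.png

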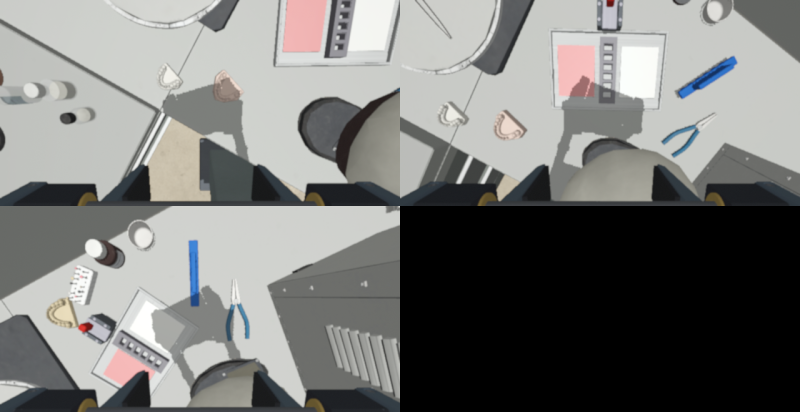

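The combined picture (scale 0.625) shows the models at (170,77) white and (227,86) pink in the first view. In the second, the rail runs x≈600–615, y≈38–104. In the third, the divider stands at (194,272), seen end-on to the image's vertical. I'll crop in for details.

Run:
```python
from h import *
def crop(n,x0,y0,w,h,s): 
    return cv2.resize(load(n)[1][y0:y0+h,x0:x0+w],None,fx=s,fy=s,interpolation=cv2.INTER_NEAREST)
c=np.zeros((600,800,3),np.uint8)
c[:560,:240]=crop("tray0",300,40,60,140,4)
c[:560,250:450]=crop("div",285,40,50,140,4)
c[:280,460:740]=crop("models",240,90,70,70,4)
c[290:570,460:780]=crop("models",330,100,80,70,4)
cv2.imwrite("pics/crops.png",c)
```

```text
(no output)
```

View pics/crops.png

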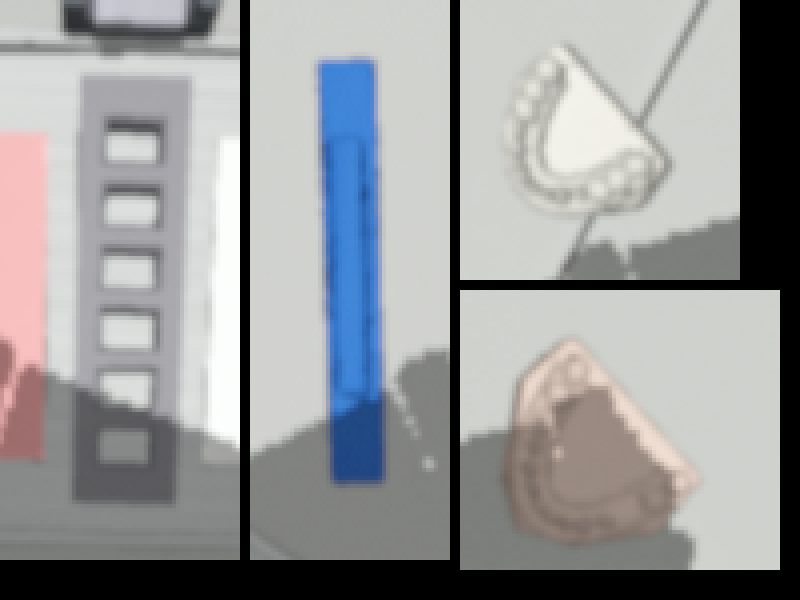

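The rail crop shows its top corners at (81,76), (191,76), (176,503) and (73,500), with six slots. The divider spine corners are (319,61), (375,59), (384,482) and (333,484). The white model's flat edge runs (562,45)–(668,160) and the pink one's (573,340)–(700,480).

Run:
```python
from h import *
def quad(n,pts,ox,oy,x0,y0,z):
    pc,_=load(n)
    W=np.array([onz(pc,((x-ox)/4+x0-.5+.0,(y-oy)/4+y0-.5),z) for x,y in pts])
    c=W.mean(0);far=(W[0]+W[1])/2;near=(W[2]+W[3])/2;v=far-near
    print(n,"c",c,"len",np.linalg.norm(v),"wid",np.linalg.norm(W[0]-W[1]),np.linalg.norm(W[2]-W[3]),"yaw",np.degrees(np.arctan2(v[1],v[0])))
quad("tray0",[(81,76),(191,76),(176,503),(73,500)],0,0,300,40,.026)
quad("div",[(319,61),(375,59),(384,482),(333,484)],250,0,285,40,.028)
# fin top 70x10 at z .061
quad("div",[(326,136),(362,136),(366,392),(338,392)],250,0,285,40,.061)
pc,im=load("models")
for n,e,h,ctr in [("white",[(562,45),(668,160)],.033,0),("pink",[(573,340),(700,480)],.038,290)]:
    ox,oy,x0,y0=(460,0,240,90) if n=="white" else (460,290,330,100)
    for z in (0,h/2):
        a,b=[onz(pc,((x-ox)/4+x0-.5,(y-oy)/4+y0-.5),z) for x,y in e]
        print(n,z,a,b,np.linalg.norm(a-b),np.degrees(np.arctan2(*(b-a)[1::-1])))
    fr={"white":(520,185),"pink":(515,525)}[n]
    print("front",[onz(pc,((fr[0]-ox)/4+x0-.5,(fr[1]-oy)/4+y0-.5),z) for z in (0,h/2)])
# knob
pc,im=load("tray0");hsv=cv2.cvtColor(im,cv2.COLOR_BGR2HSV)
m=((hsv[...,1]>150)&((hsv[...,0]<8)|(hsv[...,0]>172))&(hsv[...,2]>80)).astype(np.uint8)
n,_,st,ce=cv2.connectedComponentsWithStats(m)
for i in range(1,n):
    if st[i,4]>30: print("red",st[i],ce[i],onz(pc,ce[i],.075))
```

```text
tray0 c [ 0.5765 -0.0982  0.026 ] len 0.12491061209121866 wid 0.03307183888739593 0.03368131436846408 yaw 0.9556042734556152
div c [ 0.571  -0.3003  0.028 ] len 0.12278120450120937 wid 0.016724860761857925 0.01655080734279057 yaw -53.75760343294914
div c [ 0.5714 -0.3004  0.061 ] len 0.06850590026545574 wid 0.010087292300701805 0.008248413133743967 yaw -53.56224036742639
white 0 [ 0.5042  0.2447 -0.    ] [0.4684 0.2107 0.    ] 0.04935756505282982 -136.50208468037226
white 0.0165 [0.5023 0.2421 0.0165] [0.4677 0.2093 0.0165] 0.04762889901148524 -136.50208468037226
front [array([0.4603, 0.2609, 0.    ]), array([0.4599, 0.2577, 0.0165])]
pink 0 [ 0.4905  0.1224 -0.    ] [0.4459 0.0777 0.    ] 0.06311201904533824 -134.93491618479788
pink 0.019 [0.4888 0.1243 0.019 ] [0.4461 0.0814 0.019 ] 0.060566718298856036 -134.93491618479788
front [array([0.431 , 0.1404, 0.    ]), array([0.4317, 0.1416, 0.019 ])]
red [332   0  10  10  90] [336.0444   4.2444] [ 0.6781 -0.0962  0.075 ]
```

Run:
```python
from h import *
def look(name,c,yaw):
    u=np.array([np.cos(np.radians(yaw)),np.sin(np.radians(yaw))])
    p=np.array(c)-.077*u
    ctrl.goto([p[0],p[1],.23],R(yaw));ctrl.sleep(.4);return shot(name)
look("tray1",(.5765,-.0982),1.0)
a=ctrl.current_t()
pc,im=look("div1",(.571,-.3003),-53.7)
print(a,ctrl.current_t(),ctrl.current_tool_pos())
c=np.zeros((600,800,3),np.uint8)
for n,x in (("tray1",0),("div1",400)):
    c[:,x:x+390]=cv2.resize(load(n)[1][40:240,256:386],None,fx=3,fy=3,interpolation=cv2.INTER_NEAREST)
cv2.imwrite("pics/crops1.png",c)
```

```text
6.0917 7.3083 [ 0.5255 -0.2379  0.2301]
```

View pics/crops1.png

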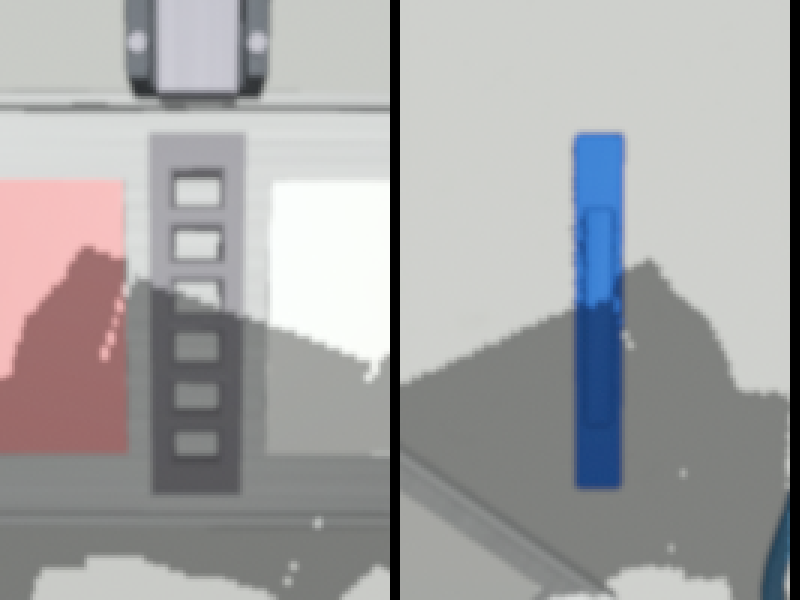

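The left crop shows rail corners at (150,133), (245,133), (241,493) and (151,493). On the right, the spine corners are (575,133), (624,133), (621,488) and (576,488). I'll refine the corners and compute positions.

Run:
```python
from h import *
for n,x,pts,z in (("tray1",0,[(150,133),(245,133),(241,493),(151,493)],.026),("div1",400,[(575,133),(624,133),(621,488),(576,488)],.028)):
    pc,im=load(n)
    m0=np.array([((a-x)/3+256-.5,b/3+40-.5) for a,b in pts],np.float32)
    g=cv2.cvtColor(im,cv2.COLOR_BGR2GRAY) if x==0 else im[...,2]
    p=cv2.cornerSubPix(g,m0.copy().reshape(-1,1,2),(4,4),(-1,-1),(cv2.TERM_CRITERIA_COUNT|cv2.TERM_CRITERIA_EPS,50,.01)).reshape(-1,2)
    for P in (m0,p):
        W=np.array([onz(pc,q,z) for q in P]);v=(W[0]+W[1]-W[2]-W[3])/2
        print(n,W.mean(0),np.linalg.norm(v),np.linalg.norm(W[0]-W[1]),np.linalg.norm(W[2]-W[3]),np.degrees(np.arctan2(v[1],v[0])))
    print(p-m0)
    if x==0: # slot rows/mats for yaw
        for q in [(127,180),(128,452)]: print("pink mat edge",onz(pc,(q[0]/3+255.5,q[1]/3+39.5),.008))
        for q in [(271,180),(266,452)]: print("white mat edge",onz(pc,(q[0]/3+255.5,q[1]/3+39.5),.008))
```

```text
tray1 [ 0.5764 -0.0981  0.026 ] 0.12504610867088808 0.03272683355603177 0.03414494286633788 0.709980902265715
tray1 [ 0.5761 -0.0982  0.026 ] 0.12548625070203753 0.03297323489120406 0.033260464987395384 0.7574163473325359
[[-0.1448  0.1347]
 [ 0.091   0.0749]
 [-0.3291  0.4358]
 [ 0.4597  0.5045]]
pink mat edge [ 0.6257 -0.0718  0.008 ]
pink mat edge [ 0.5266 -0.0719  0.008 ]
white mat edge [ 0.6266 -0.1244  0.008 ]
white mat edge [ 0.5275 -0.1261  0.008 ]
div1 [ 0.5712 -0.3006  0.028 ] 0.12246155535057186 0.016784567900973584 0.016958271168655868 -53.75957650427547
div1 [ 0.5711 -0.3005  0.028 ] 0.12187170954784445 0.015828872260358097 0.016509888273304532 -53.84829173946491
[[ 0.545   0.493 ]
 [-0.3905  0.3932]
 [-0.2929 -0.134 ]
 [ 0.1019 -0.1709]]
```

Run:
```python
from h import *
c=np.array([.5711,-.3005]);yaw=-53.8
ctrl.goto([*c,.10],R(yaw));ctrl.command_gripper(.5)
print(ctrl.move_l([*c,.033],contact_N=8),ctrl.current_tool_pos())
ctrl.command_gripper(0);print(ctrl.current_grip_width()*91,ctrl.current_contact_force(),ctrl.current_grasp_force())
ctrl.command_gripper(.5);ctrl.move_l([*c,.10])
y0=-53.7;u=np.array([np.cos(np.radians(y0)),np.sin(np.radians(y0))])
p=np.array((.571,-.3003))-.077*u
ctrl.goto([*p,.23],R(y0));ctrl.sleep(.4);pc,im=shot("div2");print(ctrl.current_t())
for n in("div1","div2"):
    pc,im=load(n)
    m=((im[...,0].astype(int)-im[...,2]>70)).astype(np.uint8);m[:, :256]=0;m[:,386:]=0;m[:40]=0;m[210:]=0
    k,_,st,ce=cv2.connectedComponentsWithStats(m);i=1+np.argmax(st[1:,4])
    ys,xs=np.nonzero(_==i);r=cv2.minAreaRect(np.c_[xs,ys].astype(np.float32));print(n,r,ce[i],onz(pc,r[0],.028))
    d=onz(pc,r[0],.028)[:2]-[.5711,-.3005];print("along",d@u,"perp(tool y)",d@R(y0)[:2,1])
```

```text
False [ 0.5714 -0.3007  0.0334]
10.136856825447493 [-1.9604  0.401   4.4926] 30.00076174736023
12.425
div1 ((322.0, 143.0), (116.0, 16.0), 90.0) [321.6387 141.1582] [ 0.5728 -0.3031  0.028 ]
along 0.0030571103747296952 perp(tool y) 0.00016298599726646628
div2 ((321.5, 143.5), (117.0, 15.0), 90.0) [321.3408 141.3673] [ 0.5725 -0.3028  0.028 ]
along 0.0027099541171175536 perp(tool y) 0.00023067797588073266
```

```bash
cat >> h.py <<'E'
def ml(p,yaw,**k):
    r=ctrl.move_l(list(p),ori=R(yaw),**k); return r
def fine(p,yaw,vel=.03):
    "move, then cancel the standing xy error once; returns the commanded point"
    p=np.array(p,float);ctrl.move_l(list(p),ori=R(yaw),vel=vel);ctrl.sleep(.2)
    e=p-np.array(ctrl.current_tool_pos());e[2]=0
    q=p+e;ctrl.move_l(list(q),ori=R(yaw),vel=vel);ctrl.sleep(.15);return q
E
python3 - <<'E'
from h import *
c=np.array([.5711,-.3005]);yaw=-53.8;t=np.array([.5763,-.0981]);ty=.75
ctrl.goto([*c,.10],R(yaw));ctrl.move_l([*c,.045],vel=.1);fine([*c,.033],yaw)
ctrl.command_gripper(0);g=np.array(ctrl.current_tool_pos());print("g",g,ctrl.current_grip_width()*91)
ctrl.move_l([*c,.17]);print(ctrl.current_grip_width()*91)
ctrl.goto([*t,.17],R(ty));ctrl.move_l([*t,.085]);q=fine([*t,.064],ty)
print(ctrl.current_tool_pos(),ctrl.current_contact_force(),ctrl.current_t())
cv2.imwrite("pics/scene1.png",ctrl.read_camera("scene"));shot("over")
E
```

```text
g [ 0.571  -0.3005  0.033 ] 10.16138154349081
9.749759495074716
[ 0.5762 -0.0981  0.064 ] [-0.4138 -0.1885 -1.1671] 19.6167
```

View pics/scene1.png

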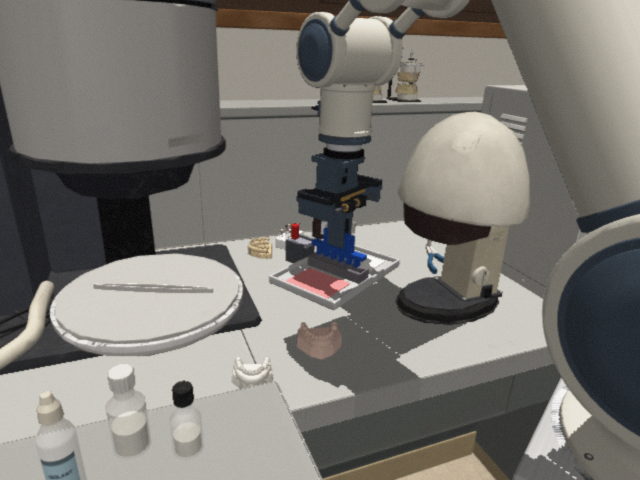

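The scene view shows the divider held level above the rail at (337,250). The forearm runs well above the dome, at row <20 against the dome top at row 113, so there is plenty of clearance. Next I'll insert the divider.

Run:
```python
from h import *
t=np.array([.5764,-.0981]);ty=.75
r=ctrl.move_l([*t,.0405],vel=.02,contact_N=12)
print(r,ctrl.current_tool_pos(),ctrl.current_contact_force(),ctrl.current_t())
```

```text
True [ 0.5763 -0.0981  0.041 ] [0.1518 1.2554 6.7932] 20.8083
```

Run:
```python
from h import *
t=np.array([.5764,-.0981]);ty=.75
ctrl.command_gripper(.3);ctrl.move_l([*t,.20],vel=.2);ctrl.sleep(.3);pc,im=shot("seated");print(ctrl.current_t())
for n in("tray1","seated"):
    pc,im=load(n);hsv=cv2.cvtColor(im,cv2.COLOR_BGR2HSV)
    m=((hsv[...,1]>150)&((hsv[...,0]<8)|(hsv[...,0]>172))&(hsv[...,2]>60)).astype(np.uint8)
    k,_,st,ce=cv2.connectedComponentsWithStats(m)
    for i in range(1,k):
        if st[i,4]>30: print(n,st[i],ce[i],onz(pc,ce[i],.078),onz(pc,ce[i],.066))
cv2.imwrite("pics/seatedc.png",cv2.resize(im[20:320,200:440],None,fx=2,fy=2))
```

```text
22.5833
tray1 [315   3  14  26 335] [321.4448  15.1343] [ 0.6837 -0.0968  0.078 ] [ 0.6876 -0.0967  0.066 ]
seated [315  96  15  17 233] [321.5923 103.9313] [ 0.6867 -0.0966  0.078 ] [ 0.688  -0.0966  0.066 ]
```

View pics/seatedc.png

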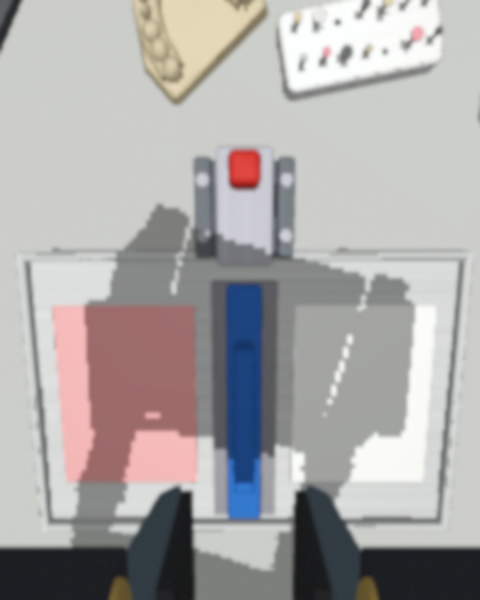

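The picture shows the divider down in the rail and the red knob at (244,168), behind the tray's far edge. Knob tray x ≈ 0.1105, which lies in the expected 0.106–0.114. I'll grip it and pull it home.

Run:
```python
from h import *
ty=.75;k=np.array([.687,-.0967]);u=np.array([np.cos(np.radians(ty)),np.sin(np.radians(ty))])
home=np.array([.5763,-.0981])+.079*u
ctrl.goto([*k,.14],R(ty));ctrl.command_gripper(.5)
print(ctrl.move_l([*k,.054],vel=.1,contact_N=8))
ctrl.command_gripper(0);a=np.array(ctrl.current_tool_pos());print(a,ctrl.current_grip_width()*91,ctrl.current_contact_force())
r=ctrl.move_l([*(home-.004*u),a[2]],vel=.03,contact_N=14)
print(r,ctrl.current_tool_pos(),"home",home,ctrl.current_contact_force(),ctrl.current_t())
ctrl.command_gripper(.5);p=ctrl.current_tool_pos();ctrl.move_l([p[0],p[1],.2],vel=.2)
b=home-.079*u-.02*u
ctrl.goto([*b,.2],R(ty));ctrl.sleep(.3);pc,im=shot("locked")
hsv=cv2.cvtColor(im,cv2.COLOR_BGR2HSV)
m=((hsv[...,1]>150)&((hsv[...,0]<8)|(hsv[...,0]>172))&(hsv[...,2]>60)).astype(np.uint8)
n,_,st,ce=cv2.connectedComponentsWithStats(m)
for i in range(1,n):
    if st[i,4]>30: print(st[i],ce[i],onz(pc,ce[i],.078),onz(pc,ce[i],.066))
print(ctrl.current_t())
```

```text
False
[ 0.687  -0.0968  0.0542] 14.164635259824287 [-0.1824 -0.4757  1.72  ]
True [ 0.6545 -0.0972  0.0541] home [ 0.6553 -0.0971] [3.1948 0.408  1.6867] 26.2583
[315 113  14  17 218] [321.5    120.8716] [ 0.6547 -0.0971  0.078 ] [ 0.6555 -0.0971  0.066 ]
28.625
```

The knob is at its home position, 0.6555 against 0.6553. Next is the pink model.

```bash
cat >> h.py <<'E'
def pick_place(c,yaw,tgt,ty,drop_open,zg=.004):
    ctrl.goto([*c,.15],R(yaw));ctrl.command_gripper(1.0)
    ctrl.move_l([*c,.05],vel=.2)
    print("down",ctrl.move_l([*c,zg],vel=.06,contact_N=8),ctrl.current_tool_pos())
    ctrl.command_gripper(0);z0=ctrl.current_tool_pos()[2]
    print("w",ctrl.current_grip_width()*91,ctrl.current_contact_force())
    ctrl.move_l([*c,.16],vel=.2);print("w",ctrl.current_grip_width()*91)
    ctrl.goto([*tgt,.16],R(ty));ctrl.move_l([*tgt,.05],vel=.15);fine([*tgt,z0+.016],ty,.06)
    print("touch",ctrl.move_l([*tgt,z0+.0075],vel=.015,contact_N=4),ctrl.current_tool_pos(),"exp",z0+.008)
    ctrl.command_gripper(drop_open);ctrl.sleep(.2);ctrl.move_l([*tgt,.16],vel=.15)
    print("t",ctrl.current_t())
E
python3 - <<'E'
from h import *
pick_place((.448,.1213),45,(.5755,-.0331),90.75,.82)
E
```

```text
down False [0.4481 0.1213 0.0041]
w 52.95133467659744 [ 0.8998 -1.0006  2.1187]
w 53.56541446164048
touch True [ 0.5754 -0.0331  0.0121] exp 0.012053127813293159
t 39.1917
```

Run:
```python
from h import *
pick_place((.4697,.2425),43.5,(.5772,-.1631),90.75,.72)
ctrl.goto([.49,-.0981,.31],R(.75));ctrl.sleep(.4);pc,im=shot("final");print(ctrl.current_t())
cv2.imwrite("pics/finalc.png",cv2.resize(im[0:240,180:470],None,fx=2.5,fy=2.5))
cv2.imwrite("pics/side_f.png",ctrl.read_camera("side"))
```

```text
down False [0.4698 0.2425 0.0041]
w 42.04988568766605 [-0.4306 -0.4736  0.4321]
w 42.12303520774147
touch True [ 0.5771 -0.163   0.012 ] exp 0.011993726413915818
t 50.3417
52.2917
```

View pics/finalc.png

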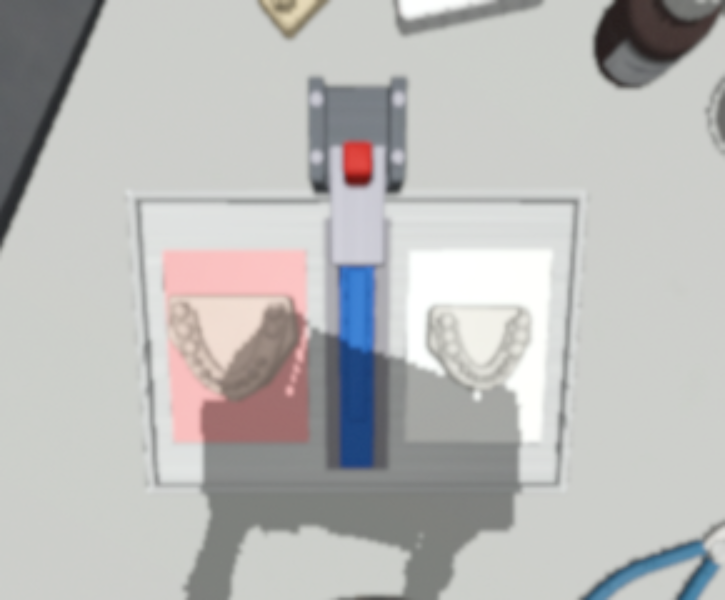

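The final view shows the bolt over the divider's end, with the knob at (357,162). Both models are upright and centred to about 2 mm, pink at (235,347) and white at (479,347). Nothing else has been disturbed and the gripper is clear.

```bash
python3 -c "
from bench import ctrl
print(ctrl.sign_off(),ctrl.current_t())"
```

```text
the job is handed in; nothing more can be done
the job is handed in; nothing more can be done
```

I handed the job in at about 52 s of the 72 s limit: the divider is seated, the bolt locked over its end, and then both models were set upright on their mats, each within about 2 mm of the middle.

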